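# Fit the drive shaft of a side-operated switch

## Robot

A 7-joint arm with a two-finger parallel gripper is mounted at the origin on a cart in front of the work surface, level with it; the furniture and walls round the work are solid. World frame = base frame: x ahead of the robot, y to its left, z up, the work surface at z = 0. Lengths are in m, angles in degrees, forces in N, time in s.
With the tool pointing down it reaches from about 0.425 to 0.825 m from the base axis. Payload 3.6 kg.
Tool frame: the origin (TCP) lies midway between the tips of the shut fingers; the grasp point (between the pads) lies 19 mm behind it (env.hold_point_z is the distance from the TCP to the grasp point, in m); z points along the fingers, y is the line along which they close (so a half turn about z gives the same grasp; the last joint's range is limited). The gripper opens to 93 mm and grips with 3 to 60 N. Pads are 15 mm wide; open, the fingers measure 128 mm over their backs; the gripper's body (75 mm by 188 mm) begins 65 mm behind the grasp point.
Start: joints at [67.924, 35.231, -0.722, 81.555, 0.464, 63.22, -2.315], TCP at [0.228, -0.609, 0.185] pointing down, gripper open.
Joint ranges: [-178.69, 178.69], [-17.37, 117.87], [-77.05, 75.6], [15.02, 138.74], [-78.02, 258.01], [0.78, 113.62], [-162.83, 162.83]. Speed limits (degrees/s): [159.86, 159.86, 180, 180, 180, 180, 180].

## Interface

Orientations are given as a 3x3 rotation matrix whose columns are the frame's x, y, z axes.
In Python, from station import env, vision, ticket gives the robot as it stands. The module is installed in compiled form; this text tells all that it offers.
- The arm moves only by the shell command python3 -m crank 'ROWS' [OPENING]. ROWS is text: rows parted by semicolons, each of 6 numbers parted by spaces: the shift along the tool's x, y, z in cm, then the turn, a rotation vector about the tool's x, y, z in rad. In form: tx ty tz wx wy wz; .... A call has 1 to 20 rows; each row is the pose to reach, as a shift and turn from the pose commanded when the call began, along the tool's axes at that moment; what a row does not reach only later rows make up. A row lasts 1/8 s, in which the tool goes at most 62.5 mm and 10.7 degrees, less where a joint would pass 70% of its speed; a pose out of reach is approached as far as the arm can. A call with a gripper value outside its range is refused whole. OPENING is the opening, from 0 (shut) to 1 (fully open), set as the call begins (- or left out, the last holds). The fingers move at their own pace and stop on an object; the grip force is fixed at half the most. Time passes only in rows, so rows that repeat a pose let the fingers close. It gives the time, the measured TCP pose, the force, the opening and the grip force at its end, in the units of the state.
- env.state(): the state, without advancing time (a new reading comes with each control period).
- vision.grab_frame(name): name is "scene" or "top" or "wrist"; returns the picture (480x640x3 uint8, blue, green, red); there is no depth.
- vision.camera_model(name): a dict with "fov_y" (degrees; the focal length in pixels is half the picture's height over the tangent of half this angle, whatever the lens; pixels are square), "cx", "cy" (the principal point, pixels), "rvec" (rotation vector, rad) and "tvec" (3), from world to camera coordinates, as OpenCV has them. Camera axes: x right, y down, z forward; pixel columns grow to the right and rows downward; lengths in m; the calibration is good to about 2 mm. A picture is of the moment at which its call begins: read the wrist's pose just before it. camera_model takes no time and is no camera call; for the wrist camera it gives the pose at the moment of the call.
- ticket.hand_in(): hands the job in; it is judged then, once.
The state is a dict: "time": time; "joint_pos": joint angles; "qd": joint speeds; "tau": joint torques, N m; "tool_pos": TCP position; "tool_rot": TCP orientation; "wrist_force": force on the tool from outside, world axes, zero at the start; "wrist_torque": the same for the moment, N m; "opening": opening from 0.0 (shut) to 1.0 (fully open); "grip_force": force on a finger pad.
Only numpy, scipy, OpenCV 4.12 (cv2) and the standard library are available. Lean on these libraries where they do the work, as an engineer would, in place of code of your own. Each camera call takes 0.05 s, during which the arm holds its last target. There are 200 camera calls.

## Task

Fit the loose square shaft to the switch on the mounting plate: thread it, waisted end first, through both loosely screwed guides and push it fully home in the switch's coupling, then press the locking pin on top of the coupling all the way down and let go. The guides have shifted in their slots, so feel for each hole and never force the shaft; leave the bottle, tape measure and screwdriver where they are.

Things in the scene. Friction and masses are not known exactly. Their poses are not given: they have to be found in the camera images.
- shaft_mid (a point): Centre of the loose shaft: aluminium square bar 12 x 12 mm, 205 mm long, about 80 g, lying flat on the bench at the start (this point 6 mm up). Its y axis runs along the bar to the waisted end that goes in first. From that end: bevelled nose (4 mm long, narrowing from 12 to 10 mm square), 5 mm full section, 13 mm waist (5 mm square, bevelled shoulders), then plain bar.
- shaft_tip (a point): Centre of the shaft's nose end face, 102.5 mm from shaft_mid; same axes as shaft_mid.
- shaft_grip (a point): Where to hold the shaft, across its 12 mm flats: on its centre line, 35 mm from the tail end (67.5 mm from shaft_mid, 170 mm from the nose); same axes as shaft_mid. When the shaft is home, the last 75 mm of the tail stick out of the outer guide, and this point is 40 mm clear of it.
- panel: Mounting plate, grey steel, 200 x 245 x 3 mm, flat on the bench; it does not move. It carries the switch with its coupling, two guides and, on its far side, a rail with relays (75 mm above the bench). Origin under the plate; x across the shaft's line, away from the guides towards the relays; y the way the shaft travels; z up. The shaft's line is at x = -45 mm, 48 mm above the bench.
- socket (a point): Centre of the mouth of the square socket in the switch's coupling, 48 mm above the bench; axes as the panel's, y pointing level into the socket. The socket is 14 mm square and 30 mm deep with a blind bottom, in a dark block 28 mm square and 34 mm long; behind that the switch body, 70 mm long, up to 64 mm above the bench. More than 25 N between shaft and guides or coupling bends them.
- outer_slot (a point): Fixed point on the shaft's line in the plane of the outer guide's entry face, 100 mm before the socket; axes as the panel's. The guide is a dark block 30 mm wide, 14 mm thick, up to 64 mm above the bench, with a 14 mm square through hole 48 mm up. Its foot is slotted: the hole starts anywhere up to 7.5 mm from this point to either side along x (not measured; see or feel it), exact in height.
- inner_slot (a point): The same for the inner guide, an equal block with its own sideways offset; entry face 52 mm before the socket. Either guide slides along x, up to 9 mm from the line, under about 1.5 N sideways, and is stiff in all other directions: a shaft already through it takes it along. The nose enters a hole within 2 mm of its centre, else it stops on the face; pushes of 5 to 6 N are ample.
- lock_pin (a joint): Locking pin of the coupling, in m: 0 raised (as at the start), 0.005 fully down. It slides straight down under about 2 N and stays where it is left. It goes down only into the shaft's waist, so the shaft must be home first; otherwise it stops on the bar short of 0.004, and a pin pressed too early blocks the socket.
- lock_top (a point): Centre of the flat top of the locking pin's round black cap (12 mm across), on top of the coupling, 14.5 mm beyond the socket's mouth; 75 mm above the bench when raised, 70 mm when pressed. Press it with closed fingertips.
- flux_bottle: Small brown dropper bottle, 33 mm across, 102 mm high, standing behind the plate; origin at the centre of its underside. Not to be disturbed.
- tape_measure: Yellow tape measure, 38 x 68 x 58 mm, standing to the left of the plate; origin at the centre of its underside. Not to be disturbed.
- screwdriver_3: Screwdriver with black and green handle, 23 x 179 x 22 mm, lying to the right at the back; origin at the centre of its underside. Not to be disturbed.

How it is judged (in metres and radians):
On the way, in this order (a step that is already met when the one before it is completed fails the run):
1. the shaft is through both guides and home in the coupling (nose within 2.5 mm of the socket's bottom), the pin still up (y of shaft_tip in the frame of socket above 0.0275 m and x of shaft_tip in the frame of socket between -0.003 and 0.003 m and angle between the y axis of shaft_tip and the y axis of socket, either way round below 0.06 rad and value of joint lock_pin below 0.003 m), for 0.2 s.
2. the locking pin is pressed down into the shaft's waist (value of joint lock_pin above 0.0042 m), for 0.2 s.
At the end, for the whole second after the job is handed in: The shaft lies through both guides, in line with the socket within 0.06 rad and 3 mm, its nose within 3.5 mm of the socket's bottom; the locking pin is at least 4.2 mm down; the shaft is released and at rest (y of shaft_tip in the frame of socket above 0.0265 m and x of shaft_tip in the frame of socket between -0.003 and 0.003 m and z of shaft_tip in the frame of socket between -0.003 and 0.003 m and angle between the y axis of shaft_tip and the y axis of socket, either way round below 0.06 rad and value of joint lock_pin above 0.0042 m and linear speed of shaft below 0.01 m/s); the robot touches nothing.
It fails at once if the shaft presses on guides or coupling with more than 25 N (contact force between shaft and panel above 25 N).
It fails at once if bottle, tape measure or screwdriver moved by more than 15 mm (distance of any of flux_bottle, tape_measure, screwdriver_3 from where it was at the start of the episode above 0.015 m).
It also fails if it takes over 64 s, if anything falls off the work surface, if the arm or the gripper's body presses on something with over 40 N, if the wrist force passes 120 N, or if a joint passes its speed limit or range.

## Working session

There is one attempt and no reset: what is moved stays moved. The work goes in short steps, Python scripts to look and compute and a shell command to move; the robot and the scene stay as the last step left them, time stands still between calls to the robot, and variables do not carry over. Pictures are saved under pics/ and viewed, at most 10 in all, crops included, and the job is handed in when it is done.

```bash
ls; mkdir -p pics; python3 - <<'E'
from station import env,vision
import cv2,numpy as np
s=env.state(); print(s['time'],s['tool_pos'],np.round(s['tool_rot'],3).tolist(),s['opening'],env.hold_point_z)
for n in('scene','top','wrist'):
    m=vision.camera_model(n); R=cv2.Rodrigues(np.array(m['rvec'],float))[0]; print(n,m['fov_y'],m['cx'],m['cy'],'pos',(-R.T@np.array(m['tvec'],float).ravel()).round(3), R.round(2).tolist())
    cv2.imwrite(f'pics/{n}0.png',vision.grab_frame(n))
E
```

```text
pics
0.0 [ 0.22791147 -0.6077895   0.18368118] [[0.936, 0.351, -0.001], [0.351, -0.936, 0.002], [-0.0, -0.003, -1.0]] 0.9997489086367172 0.0188
scene 47.46111748607374 314.7952900302808 239.93975903317602 pos [-0.192  0.645  1.041] [[-0.52, -0.85, 0.01], [-0.61, 0.36, -0.71], [0.6, -0.37, -0.71]]
top 45.68504520935045 326.2998951152531 241.84123145456516 pos [0.403 0.143 1.344] [[0.01, -1.0, -0.01], [-0.98, -0.01, -0.19], [0.19, 0.01, -0.98]]
wrist 68.2561151508677 321.66936071630715 239.5045226669585 pos [ 0.3   -0.58   0.383] [[0.35, -0.94, -0.0], [-0.9, -0.34, 0.28], [-0.27, -0.1, -0.96]]
```

View pics/top0.png

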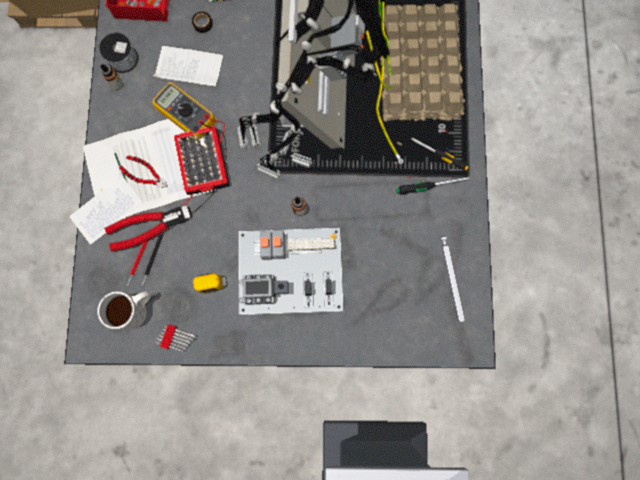

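View pics/scene0.png

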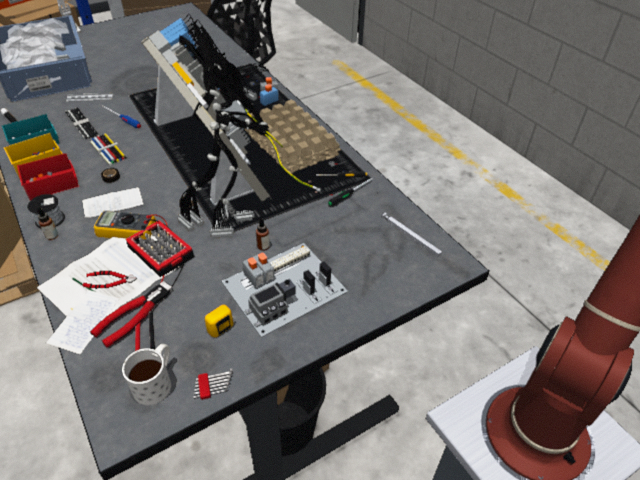

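Top view: the plate spans (239,229)–(342,315), with the switch on the left, the coupling at about (283,287), and the guides at about (308,288) and (329,287). The shaft runs from its waisted nose at (444,238) to its tail at (462,321). The scene view agrees: nose at (386,215), tail at (440,251). I'll measure from both.

```bash
cat > h.py <<'E'
import cv2,numpy as np
from station import env,vision
def cam(n):
    m=vision.camera_model(n); R=cv2.Rodrigues(np.array(m['rvec'],float))[0]
    return dict(R=R,c=-R.T@np.array(m['tvec'],float).ravel(),f=240/np.tan(np.radians(m['fov_y']/2)),cx=m['cx'],cy=m['cy'])
def ray(k,p):
    d=k['R'].T@np.array([(p[0]-k['cx'])/k['f'],(p[1]-k['cy'])/k['f'],1.]); return d/np.linalg.norm(d)
def onz(k,p,z):
    d=ray(k,p); return k['c']+d*(z-k['c'][2])/d[2]
def proj(k,P):
    q=k['R']@(np.array(P)-k['c']); return np.array([k['cx']+k['f']*q[0]/q[2],k['cy']+k['f']*q[1]/q[2]])
def tri(k1,p1,k2,p2):
    d1,d2=ray(k1,p1),ray(k2,p2); A=np.stack([d1,-d2],1); t=np.linalg.lstsq(A,k2['c']-k1['c'],rcond=None)[0]
    a,b=k1['c']+t[0]*d1,k2['c']+t[1]*d2; return (a+b)/2,np.linalg.norm(a-b)
def bar(mask):
    """ends of the largest elongated blob"""
    n,l,st,_=cv2.connectedComponentsWithStats(mask.astype(np.uint8)); i=1+np.argmax(st[1:,4])
    y,x=np.where(l==i); P=np.stack([x,y],1).astype(float); c=P.mean(0); u=np.linalg.svd(P-c,full_matrices=False)[2][0]
    t=(P-c)@u; return c+u*(t.min()-.5),c+u*(t.max()+.5),st[i]
def tool(s,P):
    """world point -> shift of TCP in tool axes, cm"""
    return (np.array(s['tool_rot']).T@(np.array(P)-s['tool_pos'])*100).round(2)
E
python3 - <<'E'
from h import *
t=cv2.imread('pics/top0.png');s=cv2.imread('pics/scene0.png');kt,ks=cam('top'),cam('scene')
def m(im,x0,y0,x1,y1,th):
    g=im.min(2); o=np.zeros(g.shape,bool); o[y0:y1,x0:x1]=g[y0:y1,x0:x1]>th; return o
a=bar(m(t,425,225,480,335,150)); b=bar(m(s,370,200,455,265,150)); print(a,b)
A=sorted(a[:2],key=lambda p:p[1]);B=sorted(b[:2],key=lambda p:p[1])
for p,q in zip(A,B): print('tri',tri(kt,p,ks,q),'z6',onz(kt,p,.006),onz(ks,q,.006))
for p in[(239,229),(341,228.5),(342,311),(239,315)]: print('plate',onz(kt,p,.003).round(4))
for n,p,z in[('coupl',(283,287),.062),('g in',(308,281),.064),('g out',(329,280),.064)]: print(n,onz(kt,p,z).round(4))
big=cv2.resize(t[220:325,230:350],None,fx=6.5,fy=5.7,interpolation=cv2.INTER_CUBIC);cv2.imwrite('pics/c1.png',big)
st=env.state();print('tool to shaft mid',tool(st,[.5,-.3,.2]))
E
```

```text
(array([444.86698016, 245.0758159 ]), array([461.79920095, 321.77712108]), array([443, 246,  22,  76, 457], dtype=int32)) (array([414.59676493, 195.18672992]), array([459.320887  , 224.89281618]), array([412, 200,  43,  33, 820], dtype=int32))
tri (array([ 0.61459119, -0.12010392,  0.12765007]), np.float64(0.061579685893776145)) z6 [ 0.65957028 -0.12229973  0.006     ] [ 0.69767156 -0.24694963  0.006     ]
tri (array([ 0.45646848, -0.14206356,  0.13561669]), np.float64(0.04152198686796389)) z6 [ 0.47841806 -0.15607738  0.006     ] [ 0.53438276 -0.27361622  0.006     ]
plate [0.6959 0.3717 0.003 ]
plate [0.6989 0.1256 0.003 ]
plate [0.5011 0.1223 0.003 ]
plate [0.4896 0.3636 0.003 ]
coupl [0.5496 0.2567 0.062 ]
g in [0.5634 0.2003 0.064 ]
g out [0.5661 0.1529 0.064 ]
tool to shaft mid [ 36.28 -19.29  -1.57]
```

View pics/c1.png

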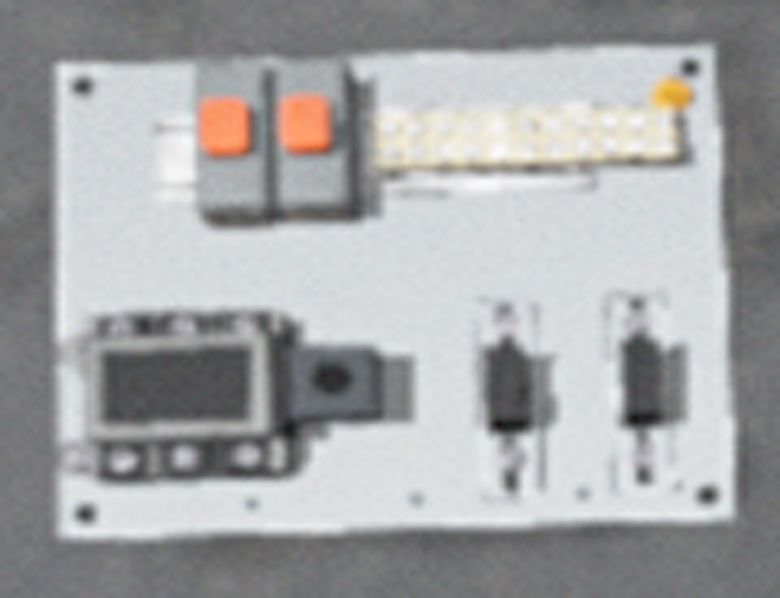

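The enlarged plate is turned very slightly. The coupling cap is at about (332,377) in the crop and the guides at about (508,385) and (642,380). The scene mask caught the floor, so I'll move the wrist camera over the shaft.

```bash
python3 -m crank '41.5 -33.3 0 0 0 0.175;41.5 -33.3 0 0 0 0.175;41.5 -33.3 0 0 0 0.175;41.5 -33.3 0 0 0 0.175;41.5 -33.3 0 0 0 0.175;41.5 -33.3 0 0 0 0.175;41.5 -33.3 0 0 0 0.175;41.5 -33.3 0 0 0 0.175;41.5 -33.3 0 0 0 0.175;41.5 -33.3 0 0 0 0.175;41.5 -33.3 0 0 0 0.175;41.5 -33.3 0 0 0 0.175;41.5 -33.3 0 0 0 0.175'
python3 - <<'E'
from h import *
s=env.state();print(s['time'],s['tool_pos'],np.round(s['tool_rot'],3).tolist(),s['wrist_force'])
k=cam('wrist');im=vision.grab_frame('wrist');cv2.imwrite('pics/w1.png',im);np.save('w1.npy',k,allow_pickle=True)
print(k['c'],onz(k,(320,240),0),[proj(k,p) for p in[(.512,-.15,.012),(.676,-.119,.012),(.478,-.156,.012)]])
E
```

```text
time: 1.78
tool_pos: [0.4992, -0.1525, 0.1849]
tool_rot: [[0.984, 0.18, -0.0], [0.18, -0.984, -0.0], [-0.0, 0.0, -1.0]]
wrist_force: [0.8, -0.1, 0.9]
opening: 0.999
grip_force: 0.0
1.775 [ 0.49923343 -0.15246925  0.18490889] [[0.984, 0.18, -0.0], [0.18, -0.984, -0.0], [-0.0, 0.0, -1.0]] [ 0.7830997  -0.07217944  0.93297144]
[ 0.57534793 -0.13751763  0.38430319] [ 0.4630323  -0.15636113  0.        ] [array([322.33895734, 198.61465265]), array([321.52600049,  19.99303459]), array([322.0966286 , 230.09922568])]
```

View pics/w1.png

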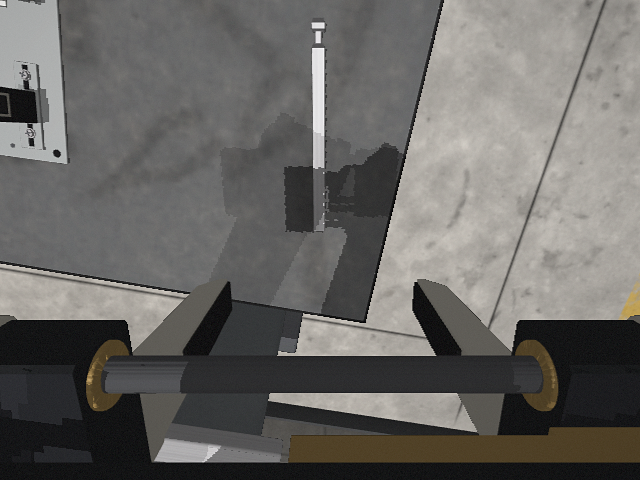

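Wrist view: the shaft runs nearly vertical from the nose at (318,17) to the tail at (319,231), partly in the gripper's shadow. Next I'll move closer for a second view and triangulate its height.

```bash
cat > sh.py <<'E'
from h import *
def edges(im,v,x0,x1):
    g=cv2.GaussianBlur(im,(3,3),0)[v].astype(float).mean(1); d=np.diff(g)
    a=x0+np.argmax(d[x0:x1]); b=x0+np.argmin(d[x0:x1]); return a+.5,b+.5
E
python3 - <<'E'
from sh import *
k=np.load('w1.npy',allow_pickle=True).item();im=cv2.imread('pics/w1.png')
for v in(55,80,110,150,180,205,222): e=edges(im,v,295,345);print(v,e,onz(k,(np.mean(e),v),.012).round(4))
print('nose',onz(k,(318,17),.012),'tail',onz(k,(319.5,231.5),.006),onz(k,(319.5,231.5),.012))
print(im[222:238,319].mean(1),im[10:24,318].mean(1))
E
python3 -m crank '1 0 2 0 0 0;1.5 0 6 0 0 0;1.5 0 6 0 0 0;1.5 0 6 0 0 0'
python3 - <<'E'
from sh import *
s=env.state();k=cam('wrist');im=vision.grab_frame('wrist');cv2.imwrite('pics/w2.png',im);np.save('w2.npy',k,allow_pickle=True)
print(s['tool_pos'],k['c'],[proj(k,p) for p in[(.512,-.15,.012),(.676,-.119,.012),(.478,-.156,.012)]])
E
```

```text
55 (np.float64(311.5), np.float64(323.5)) [ 0.6465 -0.1205  0.012 ]
80 (np.float64(311.5), np.float64(323.5)) [ 0.625  -0.1244  0.012 ]
110 (np.float64(312.5), np.float64(323.5)) [ 0.5982 -0.1298  0.012 ]
150 (np.float64(312.5), np.float64(323.5)) [ 0.5604 -0.1366  0.012 ]
180 (np.float64(312.5), np.float64(324.5)) [ 0.5306 -0.1425  0.012 ]
205 (np.float64(313.5), np.float64(324.5)) [ 0.5046 -0.1477  0.012 ]
222 (np.float64(313.5), np.float64(324.5)) [ 0.4863 -0.1511  0.012 ]
nose [ 0.67781    -0.11535208  0.012     ] tail [ 0.47433533 -0.15376256  0.006     ] [ 0.47593742 -0.15350491  0.012     ]
[127.         127.         125.66666667 130.66666667 129.33333333
 129.33333333 130.33333333 132.33333333 139.33333333  61.
 105.         102.33333333 101.33333333 101.33333333 102.66666667
 100.66666667] [105.         106.33333333 106.         105.33333333 104.
 109.66666667 106.33333333 100.          83.          84.33333333
  83.66666667  75.         157.         229.66666667]
time: 2.33
tool_pos: [0.5151, -0.1488, 0.1259]
tool_rot: [[0.983, 0.182, 0.001], [0.182, -0.983, -0.0], [0.001, 0.001, -1.0]]
wrist_force: [0.7, 0.4, 0.6]
opening: 0.999
grip_force: 0.0
[ 0.51509505 -0.14880844  0.12588984] [ 0.59086421 -0.13372182  0.32539216] [array([323.20031223, 227.55450974]), array([322.81585082,  20.35688181]), array([322.82045573, 263.12164661])]
```

View pics/w2.png

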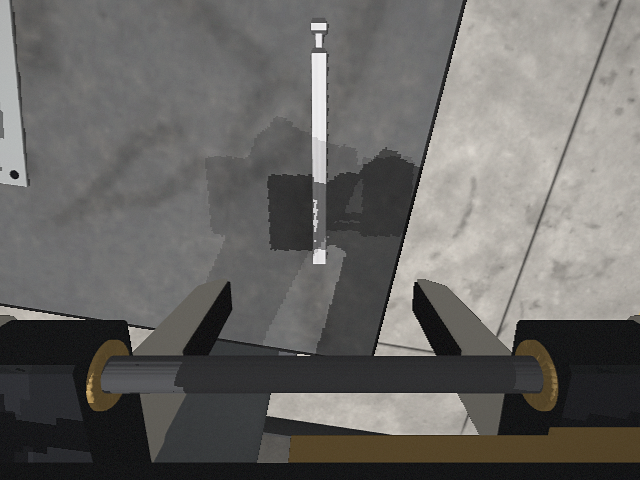

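View 2: nose at (318,18), tail at (319.5,264). Triangulating for a height check.

```bash
python3 - <<'E'
from sh import *
k1=np.load('w1.npy',allow_pickle=True).item();k2=np.load('w2.npy',allow_pickle=True).item();im=cv2.imread('pics/w2.png')
print(im[256:272,319].mean(1).round(),im[12:26,318].mean(1).round())
print('tail',tri(k1,(319,231),k2,(319.3,264)));print('tail12',onz(k2,(319.3,264),.012))
for v in(70,150,220,255): e=edges(im,v,295,345);print(v,e,onz(k2,(np.mean(e),v),.012).round(4))
print(tool(env.state(),[.510,-.147,.003]))
E
```

```text
[225. 225. 224. 224. 224. 224. 226. 239. 106. 103. 106. 107. 107. 106.
 105. 103.] [112. 111. 111. 112. 112. 105.  87.  88.  87.  87.  76. 243. 234. 231.]
tail (array([ 0.47606346, -0.15295069,  0.01073498]), np.float64(6.082186309300065e-05))
tail12 [ 0.47653112 -0.15290305  0.012     ]
70 (np.float64(311.5), np.float64(325.5)) [ 0.6405 -0.1221  0.012 ]
150 (np.float64(311.5), np.float64(325.5)) [ 0.5788 -0.1334  0.012 ]
220 (np.float64(312.5), np.float64(317.5)) [ 0.5176 -0.1414  0.012 ]
255 (np.float64(312.5), np.float64(325.5)) [ 0.4853 -0.151   0.012 ]
[-0.53 -0.3  12.33]
```

```bash
python3 -m crank '-0.4 -0.3 5 0 0 -0.005;-0.4 -0.3 9 0 0 -0.005;-0.4 -0.3 11.3 0 0 -0.005;-0.4 -0.3 12.1 0 0 -0.005;-0.4 -0.3 12.2 0 0 -0.005;-0.4 -0.3 12.2 0 0 -0.005'; python3 -m crank '0 0 0 0 0 0;0 0 0 0 0 0;0 0 0 0 0 0;0 0 0 0 0 0;0 0 0 0 0 0;0 0 0 0 0 0' 0
```

```text
time: 3.12
tool_pos: [0.5113, -0.1464, 0.0042]
tool_rot: [[0.982, 0.188, 0.003], [0.188, -0.982, -0.001], [0.003, 0.001, -1.0]]
wrist_force: [-0.1, 0.4, -0.4]
opening: 1.001
grip_force: 0.0
time: 3.88
tool_pos: [0.5101, -0.146, 0.0028]
tool_rot: [[0.982, 0.188, -0.0], [0.188, -0.982, 0.0], [-0.0, -0.0, -1.0]]
wrist_force: [0.1, 0.9, -0.3]
opening: 0.402
grip_force: 0.0
```

```bash
python3 -m crank '0 0 0 0 0 0;0 0 0 0 0 0;0 0 0 0 0 0;0 0 0 0 0 0;0 0 0 0 0 0;0 0 0 0 0 0' 0; python3 -m crank '0 0 -2 0 0 0;0 0 -5 0 0 0;0 0 -10 0 0 0;2 -3 -13 0 0 -0.18;4 -6 -16 0 0 -0.36;6 -9 -19 0 0 -0.54;8 -12 -22 0 0 -0.72;10 -15 -24.7 0 0 -0.9;13 -18 -24.7 0 0 -1.08;15.2 -21 -24.7 0 0 -1.26;15.2 -21.1 -24.7 0 0 -1.382;15.2 -21.1 -24.7 0 0 -1.382;15.2 -21.1 -24.7 0 0 -1.382;15.2 -21.1 -24.7 0 0 -1.382'
python3 - <<'E'
from h import *
s=env.state();k=cam('wrist');im=vision.grab_frame('wrist');cv2.imwrite('pics/w3.png',im);np.save('w3.npy',k,allow_pickle=True)
print(s['tool_pos'],k['c'])
E
```

```text
time: 4.62
tool_pos: [0.5102, -0.1461, 0.0029]
tool_rot: [[0.982, 0.188, 0.0], [0.188, -0.982, 0.0], [0.0, -0.0, -1.0]]
wrist_force: [0.1, 0.4, -0.7]
opening: 0.005
grip_force: 0.0
time: 6.38
tool_pos: [0.6198, 0.0889, 0.25]
tool_rot: [[0.002, 1.0, 0.0], [1.0, -0.002, -0.0], [-0.0, 0.0, -1.0]]
wrist_force: [0.4, 0.7, 0.0]
opening: 0.001
grip_force: 0.0
[0.61976445 0.08891605 0.2499772 ] [0.61878665 0.1682141  0.44940066]
```

View pics/w3.png

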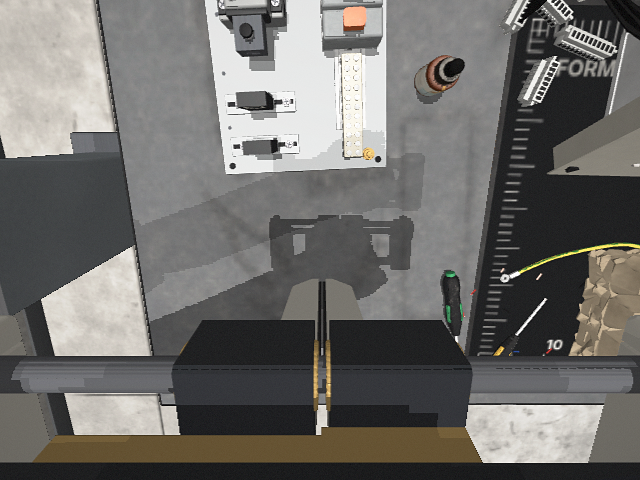

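The grasp missed: opening is about 0 and no shaft is in the gripper. The image does show the plate well: cap at about (247,32), inner guide top at (235–273, 92–108), outer guide top at (245–277, 139–153), plate corners at (228,174) and (386,166). I'll locate the shaft again from the top camera and measure the plate.

```bash
python3 - <<'E'
from sh import *
t=vision.grab_frame('top');cv2.imwrite('pics/top1.png',t);kt=cam('top')
o=np.zeros((480,640),bool);o[215:345,420:485]=t.min(2)[215:345,420:485]>140
a=bar(o);print(a,[onz(kt,p,.009).round(4) for p in a[:2]])
k=np.load('w3.npy',allow_pickle=True).item();im=cv2.imread('pics/w3.png')
for n,p,z in[('BR',(228.5,173.5),.003),('TR',(386,166),.003)]: print(n,onz(k,p,z).round(4))
# plate edge lines by mask
g=im.min(2)
L=[(np.argmax(g[v,190:235]>170)+190,v) for v in range(60,165,10)];P=np.array([onz(k,(u-.5,v),.003) for u,v in L]);print('left',L,np.degrees(np.polyfit(P[:,1],P[:,0],1)[0]),P[0],P[-1])
big=cv2.resize(im[0:180,205:305],None,fx=4,fy=3.3,interpolation=cv2.INTER_CUBIC)
sh=cv2.resize(t[215:345,410:490],None,fx=4.5,fy=4.5,interpolation=cv2.INTER_CUBIC)
c=np.zeros((595,770,3),np.uint8);c[:594,:400]=big[:594];c[:585,405:765]=sh;cv2.imwrite('pics/c2.png',c)
E
```

```text
(array([442.56998334, 235.85419446]), array([453.71621368, 278.84934244]), array([441, 236,  15,  43, 229], dtype=int32)) [array([ 0.6814, -0.1169,  0.009 ]), array([ 0.5783, -0.14  ,  0.009 ])]
BR [0.5023 0.1227 0.003 ]
TR [0.6981 0.1316 0.003 ]
left [(np.int64(212), 60), (np.int64(213), 70), (np.int64(214), 80), (np.int64(216), 90), (np.int64(217), 100), (np.int64(218), 110), (np.int64(219), 120), (np.int64(220), 130), (np.int64(222), 140), (np.int64(223), 150), (np.int64(224), 160)] -2.5752610314789943 [0.49261717 0.25103393 0.003     ] [0.49742784 0.13919405 0.003     ]
```

View pics/c2.png

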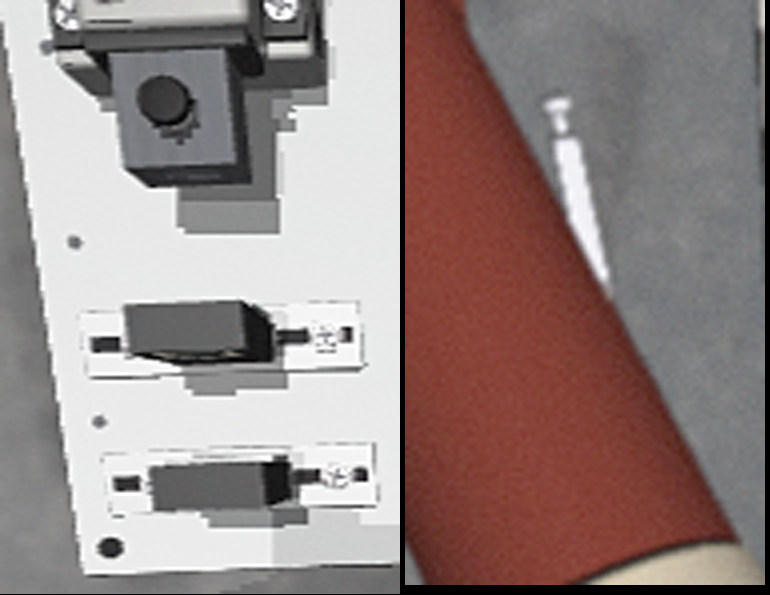

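Panel yaw is about +2.6°. In the crop the guide tops centre at (207,486) and (186,328) and the cap at (166,101); the shaft is still on the bench, partly hidden by the arm. I'll return above the shaft and re-measure.

```bash
python3 -m crank '-3 -1.5 0 0 0 0.15;-6 -3 0 0 0 0.3;-9 -4.5 0 0 0 0.48;-12 -6 0 0 0 0.66;-15 -8 2 0 0 0.84;-18 -10 4 0 0 1.02;-21 -12 6.5 0 0 1.2;-24.2 -12 6.5 0 0 1.382;-24.2 -12 6.5 0 0 1.382;-24.2 -12 6.5 0 0 1.382;-24.2 -12 6.5 0 0 1.382;-24.2 -12 6.5 0 0 1.382' 1
python3 - <<'E'
from sh import *
s=env.state();k=cam('wrist');im=vision.grab_frame('wrist');cv2.imwrite('pics/w4.png',im);np.save('w4.npy',k,allow_pickle=True)
for v in(30,50,80,110,150,180,205,222): e=edges(im,v,270,370);print(v,e,onz(k,(np.mean(e),v),.012).round(4))
print(im[215:245,319].mean(1).round())
t=vision.grab_frame('top');kt=cam('top')
for nm,f in(('old',cv2.imread('pics/top0.png')),('new',t)):
    o=np.zeros((480,640),bool);o[215:345,420:485]=f.min(2)[215:345,420:485]>130
    a=bar(o);print(nm,a,[onz(kt,p,.009).round(4) for p in a[:2]])
k=np.load('w3.npy',allow_pickle=True).item()
G=[('cap',(246.5,30.6),.075),('inner',(251.5,99.4),.064),('outer',(256.75,147.3),.064)]
for n,p,z in G: print(n,onz(k,p,z).round(4))
for cr in[(150,465),(262,460),(153,510),(265,507),(125,305),(240,300),(130,355),(248,350)]: print(onz(k,(205+cr[0]/4-.4,cr[1]/3.3-.4),.064)[:2].round(4))
E
```

```text
time: 7.98
tool_pos: [0.5002, -0.1512, 0.185]
tool_rot: [[0.982, 0.19, 0.0], [0.19, -0.982, 0.0], [0.0, -0.0, -1.0]]
wrist_force: [-0.7, 0.0, -0.2]
opening: 1.002
grip_force: 0.0
30 (np.float64(329.5), np.float64(326.5)) [ 0.6698 -0.1233  0.012 ]
50 (np.float64(314.5), np.float64(326.5)) [ 0.652  -0.1196  0.012 ]
80 (np.float64(314.5), np.float64(326.5)) [ 0.6263 -0.1246  0.012 ]
110 (np.float64(314.5), np.float64(326.5)) [ 0.5994 -0.1298  0.012 ]
150 (np.float64(314.5), np.float64(325.5)) [ 0.5616 -0.1366  0.012 ]
180 (np.float64(314.5), np.float64(325.5)) [ 0.5318 -0.1423  0.012 ]
205 (np.float64(323.5), np.float64(325.5)) [ 0.5067 -0.152   0.012 ]
222 (np.float64(314.5), np.float64(324.5)) [ 0.4874 -0.1503  0.012 ]
[ 94.  94.  95.  94.  94.  89.  92.  90.  88. 133. 128. 128. 128. 127.
 128. 128. 138.  61. 103. 103. 100. 101. 100. 101.  99. 100.  99.  96.
  94.  94.]
old (array([443.00819506, 235.70683021]), array([461.9917055 , 321.73452659]), array([441, 236,  24,  86, 554], dtype=int32)) [array([ 0.6817, -0.118 ,  0.009 ]), array([ 0.4784, -0.1559,  0.009 ])]
new (array([443.11286182, 235.68035964]), array([454.06026327, 286.28218578]), array([441, 236,  16,  51, 321], dtype=int32)) [array([ 0.6818, -0.1182,  0.009 ]), array([ 0.5607, -0.1403,  0.009 ])]
cap [0.5481 0.2627 0.075 ]
inner [0.5473 0.2033 0.064 ]
outer [0.5501 0.1562 0.064 ]
[0.5351 0.1631]
[0.5645 0.1646]
[0.535  0.1492]
[0.5647 0.1501]
[0.5319 0.2103]
[0.561  0.2117]
[0.5321 0.1959]
[0.5624 0.1973]
```

View pics/w4.png

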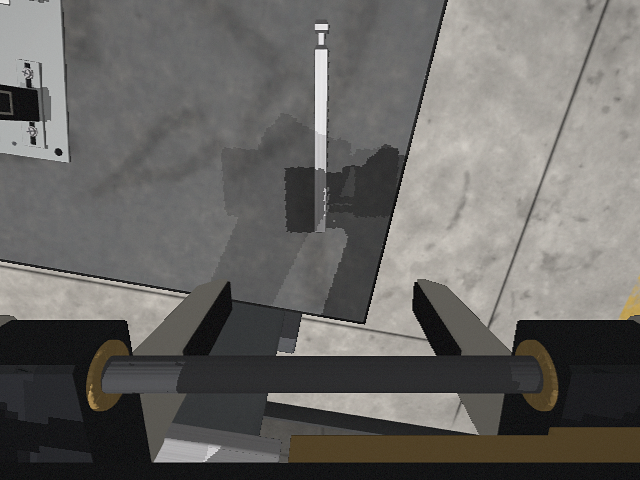

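The shaft hasn't moved at all: nose at (320,22), tail at (320,232). So the fingers closed above it, and the tips must end behind the nominal TCP. I'll descend lower in small steps, watching the force.

```bash
python3 -m crank '1.1 -0.3 6 0 0 0;1.1 -0.3 12 0 0 0;1.1 -0.3 17 0 0 0;1.1 -0.3 18.2 0 0 0;1.1 -0.3 18.5 0 0 0;1.1 -0.3 18.5 0 0 0'; python3 -m crank '0 0 0.2 0 0 0;0 0 0.4 0 0 0;0 0 0.4 0 0 0'
```

```text
time: 8.82
tool_pos: [0.5117, -0.1477, 0.0016]
tool_rot: [[0.982, 0.188, 0.004], [0.188, -0.982, -0.001], [0.003, 0.001, -1.0]]
wrist_force: [0.2, -0.4, 0.3]
opening: 0.997
grip_force: 0.0
time: 9.2
tool_pos: [0.5102, -0.1473, -0.0038]
tool_rot: [[0.982, 0.188, 0.0], [0.188, -0.982, -0.0], [0.0, 0.0, -1.0]]
wrist_force: [0.5, -0.6, 0.1]
opening: 0.999
grip_force: 0.0
```

```bash
python3 -m crank '0 0 0.2 0 0 0;0 0 0.4 0 0 0;0 0 0.4 0 0 0';  python3 -m crank '0 0 0.2 0 0 0;0 0 0.4 0 0 0;0 0 0.4 0 0 0'
```

```text
time: 9.57
tool_pos: [0.5099, -0.1472, -0.0084]
tool_rot: [[0.982, 0.188, -0.001], [0.188, -0.982, 0.0], [-0.0, -0.0, -1.0]]
wrist_force: [-0.7, 1.5, -0.1]
opening: 1.0
grip_force: 0.0
time: 9.95
tool_pos: [0.5099, -0.1472, -0.0123]
tool_rot: [[0.982, 0.188, -0.0], [0.188, -0.982, 0.0], [-0.0, -0.0, -1.0]]
wrist_force: [-0.5, 0.1, -0.9]
opening: 1.003
grip_force: 0.0
```

Still no contact, so I'll close here: the grasp point should be at shaft height.

```bash
python3 -m crank '0 0 0 0 0 0;0 0 0 0 0 0;0 0 0 0 0 0;0 0 0 0 0 0;0 0 0 0 0 0;0 0 0 0 0 0;0 0 0 0 0 0;0 0 0 0 0 0;0 0 0 0 0 0;0 0 0 0 0 0;0 0 0 0 0 0' 0
```

```text
time: 11.32
tool_pos: [0.5101, -0.1473, -0.0121]
tool_rot: [[0.982, 0.188, 0.0], [0.188, -0.982, 0.0], [0.0, -0.0, -1.0]]
wrist_force: [0.6, 0.4, -0.6]
opening: 0.003
grip_force: 0.0
```

It shut fully again with no bench contact at z=-12 mm, so the fingertips are well short of the stated TCP. The camera geometry suggests about 30 mm. I'll open and feel for the bench.

```bash
python3 -m crank '0 0 0 0 0 0;0 0 0 0 0 0;0 0 0 0 0 0;0 0 0 0 0 0;0 0 0.2 0 0 0;0 0 0.4 0 0 0;0 0 0.6 0 0 0;0 0 0.6 0 0 0' 1;  python3 -m crank '0 0 0.2 0 0 0;0 0 0.4 0 0 0;0 0 0.4 0 0 0'; python3 -m crank '0 0 0.2 0 0 0;0 0 0.3 0 0 0;0 0 0.3 0 0 0'
```

```text
time: 12.32
tool_pos: [0.5099, -0.1472, -0.0184]
tool_rot: [[0.982, 0.188, -0.001], [0.188, -0.982, 0.0], [-0.0, -0.0, -1.0]]
wrist_force: [-0.3, 0.5, 0.1]
opening: 0.814
grip_force: 0.0
time: 12.7
tool_pos: [0.5099, -0.1472, -0.0223]
tool_rot: [[0.982, 0.188, -0.0], [0.188, -0.982, 0.0], [-0.0, -0.0, -1.0]]
wrist_force: [0.2, 0.4, 0.1]
opening: 1.004
grip_force: 0.0
time: 13.08
tool_pos: [0.51, -0.1473, -0.0252]
tool_rot: [[0.982, 0.188, -0.0], [0.188, -0.982, 0.0], [-0.0, -0.0, -1.0]]
wrist_force: [-0.2, -0.1, -0.0]
opening: 0.999
grip_force: 0.0
```

```bash
for i in 1 2 3; do echo; done; python3 -m crank '0 0 0.1 0 0 0;0 0 0.2 0 0 0;0 0 0.3 0 0 0;0 0 0.3 0 0 0' | grep -E 'pos|force'; python3 -m crank '0 0 0.1 0 0 0;0 0 0.2 0 0 0;0 0 0.2 0 0 0' | grep -E 'pos|force';  python3 -m crank '0 0 0.1 0 0 0;0 0 0.2 0 0 0;0 0 0.2 0 0 0' | grep -E 'pos|force'
```

```text
tool_pos: [0.51, -0.1472, -0.0282]
wrist_force: [0.2, 0.3, 0.8]
grip_force: 0.0
tool_pos: [0.51, -0.1472, -0.0302]
wrist_force: [0.4, -0.2, 0.3]
grip_force: 0.0
tool_pos: [0.51, -0.1473, -0.0322]
wrist_force: [-0.3, 0.0, -0.0]
grip_force: 0.0
```

```bash
python3 -m crank '0 0 0.1 0 0 0;0 0 0.1 0 0 0' | grep -E 'pos|t_force'; python3 -m crank '0 0 0.1 0 0 0;0 0 0.1 0 0 0' | grep -E 'pos|t_force';  python3 -m crank '0 0 0.1 0 0 0;0 0 0.1 0 0 0' | grep -E 'pos|t_force'
```

```text
tool_pos: [0.51, -0.1473, -0.0332]
wrist_force: [0.1, -0.3, -0.2]
tool_pos: [0.5101, -0.1473, -0.0334]
wrist_force: [-0.9, 0.3, 5.7]
tool_pos: [0.5102, -0.1473, -0.0335]
wrist_force: [-3.0, 0.8, 11.9]
```

The bench is touched at a TCP reading of -33.3 mm, so the real fingertips are 33.3 mm behind the nominal TCP. I'll back off about 2 mm and close.

```bash
python3 -m crank '0 0 -0.35 0 0 0;0 0 -0.35 0 0 0;0 0 -0.35 0 0 0;0 0 -0.35 0 0 0;0 0 -0.35 0 0 0;0 0 -0.35 0 0 0;0 0 -0.35 0 0 0;0 0 -0.35 0 0 0;0 0 -0.35 0 0 0;0 0 -0.35 0 0 0;0 0 -0.35 0 0 0' 0
```

```text
time: 16.45
tool_pos: [0.5101, -0.1473, -0.0316]
tool_rot: [[0.982, 0.188, 0.0], [0.188, -0.982, 0.0], [0.0, -0.0, -1.0]]
wrist_force: [0.2, -0.4, -0.4]
opening: 0.125
grip_force: 30.0
```

Gripped: opening is 0.125, about 12 mm, at 30 N. The shaft centre sits 37.6 mm above the TCP reading. Lift, turn it to the panel's heading (92.6°), and stage 15 mm before the outer guide, high first.

```bash
python3 -m crank '0 0 -1.5 0 0 0;0 0 -5 0 0 0;0 0 -9.2 0 0 0;0.8 -1 -9.2 0 0 -0.17;1.6 -2.5 -9.2 0 0 -0.34;2.4 -4 -9.2 0 0 -0.51;3.2 -5.5 -9.2 0 0 -0.68;4 -7 -9.2 0 0 -0.85;4.8 -8 -9.2 0 0 -1.02;5.6 -9 -9.2 0 0 -1.19;6.9 -10.1 -9.2 0 0 -1.35;6.9 -10.1 -9.2 0 0 -1.427;6.9 -10.1 -9.2 0 0 -1.427;6.9 -10.1 -9.2 0 0 -1.427'
python3 - <<'E'
from h import *
s=env.state();print(s['opening'],s['grip_force'],np.degrees(np.arctan2(s['tool_rot'][1][0],s['tool_rot'][0][0])))
P=[];kt,ks=cam('top'),cam('scene')
t,c=vision.grab_frame('top'),vision.grab_frame('scene');cv2.imwrite('pics/t5.png',t);cv2.imwrite('pics/s5.png',c)
T=[.5512,.135,.098];a,b=proj(kt,T),proj(ks,T);print(a,b)
def crop(im,p,f=6):
    x,y=int(p[0]),int(p[1]);return cv2.resize(im[max(0,y-48):y+48,x-32:x+32],None,fx=f,fy=f,interpolation=cv2.INTER_CUBIC)
o=np.hstack([crop(t,a),crop(c,b)]);print(o.shape);cv2.imwrite('pics/c5.png',o)
E
```

```text
time: 18.2
tool_pos: [0.5587, -0.0357, 0.0608]
tool_rot: [[-0.043, 0.999, 0.0], [0.999, 0.043, -0.001], [-0.001, 0.0, -1.0]]
wrist_force: [-0.2, -0.6, -1.3]
opening: 0.122
grip_force: 30.0
0.12196258130511815 29.997152388095856 92.48502880643574
[336.96810845 284.85153409] [332.62118405 252.96830047]
(576, 768, 3)
```

View pics/c5.png

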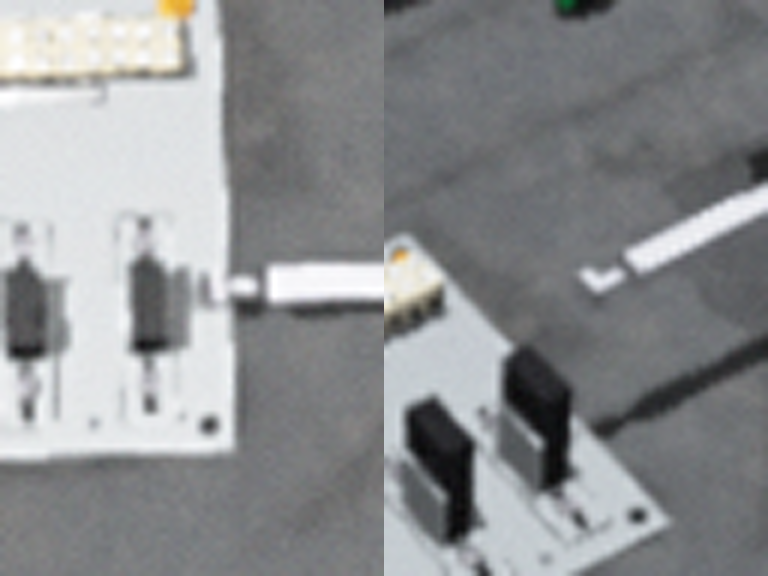

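Left crop (top camera): the nose is at about (203,288) and the outer guide top spans (132–168, 258–353). Right crop: the shaft is level and points at the outer guide, within about a pixel of the prediction. Next, compute the offset and descend.

```bash
python3 - <<'E'
from h import *
kt=cam('top');s=env.state();t=cv2.imread('pics/t5.png').astype(float)
g=t.min(2)
for u in(352,358,364): print(u,g[276:292,u].round())
for u in(327,329): print(u,g[272:300,u].round())
c=lambda u,v:(304+u/6-.4,236+v/6-.4)
print('guide',onz(kt,c(150,305),.064),'shaft',onz(kt,c(330,281),.104))
R=np.array(s['tool_rot']);e=R[:,0];p=np.array(s['tool_pos']);print('shaft x pred',p+e*(onz(kt,c(330,281),.104)[1]-p[1]))
E
```

```text
352 [123. 126. 124. 136. 211. 242. 245. 246. 246. 230. 148.  88.  98. 125.
 122. 124.]
358 [121. 121. 116. 147. 233. 247. 246. 246. 247. 206. 106.  57.  83. 110.
 127. 126.]
364 [132. 123. 118. 143. 226. 244. 245. 247. 249. 193.  96.  68. 103. 121.
 118. 120.]
327 [157. 138. 167. 184. 197. 188. 151. 103.  77.  82.  82.  80.  80.  78.
  79.  81.  77.  78.  84.  74.  58.  22.  73. 154. 196. 208. 210. 207.]
329 [195. 192. 203. 211. 203. 184. 167. 122.  89.  79.  81.  82.  86.  81.
  85.  82.  85.  87.  88.  84.  62.  30.  76. 147. 155. 168. 183. 187.]
guide [0.55149884 0.1536427  0.064     ] shaft [0.55619436 0.08777727 0.104     ]
shaft x pred [0.55341366 0.08765868 0.06057582]
```

```bash
python3 -m crank '0 0 2 0 0 -0.002;0 0 4 0 0 -0.002;0 0 5.04 0 0 -0.002;0 0 5.04 0 0 -0.002;0 0 5.04 0 0 -0.002;0 0 5.04 0 0 -0.002'
```

```text
time: 19.05
tool_pos: [0.5595, -0.0351, 0.0107]
tool_rot: [[-0.047, 0.999, 0.002], [0.999, 0.047, 0.0], [0.0, 0.002, -1.0]]
wrist_force: [0.5, 0.6, -1.2]
opening: 0.126
grip_force: 30.0
```

```bash
python3 -m crank '0.6 -0.05 0 0 0 0;1.2 -0.05 0 0 0 0;1.2 -0.05 0 0 0 0' | grep -E 'pos|t_force'; python3 -m crank '0.15 0 0 0 0 0;0.15 0 0 0 0 0' | grep -E 'pos|t_force';python3 -m crank '0.15 0 0 0 0 0;0.15 0 0 0 0 0' | grep -E 'pos|t_force'; python3 -m crank '0.1 0 0 0 0 0;0.1 0 0 0 0 0' | grep -E 'pos|t_force'; python3 -m crank '0.1 0 0 0 0 0;0.1 0 0 0 0 0' | grep -E 'pos|t_force'
```

```text
tool_pos: [0.5579, -0.0218, 0.0102]
wrist_force: [-0.4, 0.8, -0.6]
tool_pos: [0.5578, -0.0217, 0.01]
wrist_force: [-0.2, 0.6, -0.7]
tool_pos: [0.5578, -0.0201, 0.01]
wrist_force: [-0.3, -0.5, -1.1]
tool_pos: [0.5577, -0.0191, 0.01]
wrist_force: [0.7, 0.8, -1.8]
tool_pos: [0.5577, -0.018, 0.01]
wrist_force: [0.5, -1.0, -0.9]
```

```bash
for i in a; do python3 -m crank '0.1 0 0 0 0 0;0.15 0 0 0 0 0' | grep -E 'pos|t_force'; done; python3 -m crank '0.1 0 0 0 0 0;0.15 0 0 0 0 0' | grep -E 'pos|t_force'; python3 -m crank '0.1 0 0 0 0 0;0.15 0 0 0 0 0' | grep -E 'pos|t_force'; python3 -m crank '0.1 0 0 0 0 0;0.15 0 0 0 0 0' | grep -E 'pos|t_force'
```

```text
tool_pos: [0.5576, -0.0166, 0.01]
wrist_force: [0.2, -1.1, -0.9]
tool_pos: [0.5575, -0.0151, 0.01]
wrist_force: [-0.1, 0.4, -0.5]
tool_pos: [0.5574, -0.0136, 0.01]
wrist_force: [0.3, -0.1, -0.3]
tool_pos: [0.5573, -0.0121, 0.01]
wrist_force: [0.6, 0.7, -0.5]
```

The nose is about 8 mm inside the outer hole without resistance. Advance to just short of the inner face, shifting slightly towards the inner guide's measured offset.

```bash
python3 -m crank '0.3 0 0 0 0 0;0.7 -0.02 0 0 0 0;1.1 -0.04 0 0 0 0;1.5 -0.06 0 0 0 0;1.9 -0.08 0 0 0 0;2.3 -0.08 0 0 0 0;2.7 -0.08 0 0 0 0;3.1 -0.08 0 0 0 0;3.1 -0.08 0 0 0 0' | grep -E 'time|pos|rot|t_force'; python3 -m crank '0.15 0 0 0 0 0;0.25 0 0 0 0 0' | grep -E 'pos|t_force'; python3 -m crank '0.15 0 0 0 0 0;0.25 0 0 0 0 0' | grep -E 'pos|t_force'; python3 -m crank '0.1 0 0 0 0 0;0.15 0 0 0 0 0' | grep -E 'pos|t_force'
```

```text
time: 22.55
tool_pos: [0.5552, 0.0197, 0.0101]
tool_rot: [[-0.048, 0.999, 0.0], [0.999, 0.048, 0.001], [0.001, 0.001, -1.0]]
wrist_force: [1.3, 0.9, -1.2]
tool_pos: [0.555, 0.0209, 0.01]
wrist_force: [0.7, -0.5, 0.1]
tool_pos: [0.5549, 0.0237, 0.01]
wrist_force: [0.3, -0.1, -0.2]
tool_pos: [0.5548, 0.0253, 0.01]
wrist_force: [1.4, -1.0, 0.1]
```

```bash
python3 -m crank '0.1 0 0 0 0 0;0.15 0 0 0 0 0' | grep -E 'pos|t_force'; python3 -m crank '0.1 0 0 0 0 0;0.15 0 0 0 0 0' | grep -E 'pos|t_force'; python3 -m crank '0.1 0 0 0 0 0;0.1 0 0 0 0 0' | grep -E 'pos|t_force'; python3 -m crank '0.1 0 0 0 0 0;0.1 0 0 0 0 0' | grep -E 'pos|t_force'; python3 -m crank '0.1 0 0 0 0 0;0.1 0 0 0 0 0' | grep -E 'pos|t_force'
```

```text
tool_pos: [0.5547, 0.0268, 0.01]
wrist_force: [1.1, -0.4, -0.8]
tool_pos: [0.5546, 0.0283, 0.01]
wrist_force: [0.6, -0.5, -1.3]
tool_pos: [0.5546, 0.0295, 0.01]
wrist_force: [0.2, -0.7, -1.2]
tool_pos: [0.5545, 0.0304, 0.01]
wrist_force: [0.7, 0.1, -1.1]
tool_pos: [0.5545, 0.0314, 0.01]
wrist_force: [1.6, -0.1, -0.2]
```

```bash
python3 -m crank '0.1 0 0 0 0 0;0.2 0 0 0 0 0' | grep -E 'pos|t_force'; python3 -m crank '0.1 0 0 0 0 0;0.2 0 0 0 0 0' | grep -E 'pos|t_force'; python3 -m crank '0.3 0.03 0 0 0 0;0.6 0.06 0 0 0 0.001;0.9 0.1 0 0 0 0.002;1.2 0.13 0 0 0 0.003;1.5 0.17 0 0 0 0.003;1.5 0.17 0 0 0 0.003' | grep -E 'pos|rot|t_force'
```

```text
tool_pos: [0.5544, 0.0333, 0.01]
wrist_force: [1.6, -1.0, -0.8]
tool_pos: [0.5543, 0.0353, 0.01]
wrist_force: [1.7, -1.1, -0.7]
tool_pos: [0.5549, 0.051, 0.0099]
tool_rot: [[-0.045, 0.999, -0.001], [0.999, 0.045, 0.0], [0.0, -0.001, -1.0]]
wrist_force: [0.4, 0.3, -0.7]
```

```bash
python3 -m crank '0.3 0.03 0 0 0 0;0.6 0.06 0 0 0 0;0.9 0.1 0 0 0 0;1.2 0.13 0 0 0 0;1.5 0.16 0 0 0 0;1.8 0.2 0 0 0 0;2.1 0.2 0 0 0 0;2.1 0.2 0 0 0 0' | grep -E 'time|pos|t_force'; python3 -m crank '0.1 0 0 0 0 0;0.2 0 0 0 0 0' | grep -E 'pos|t_force'; python3 -m crank '0.1 0 0 0 0 0;0.15 0 0 0 0 0' | grep -E 'pos|t_force'; python3 -m crank '0.1 0 0 0 0 0;0.15 0 0 0 0 0' | grep -E 'pos|t_force'; python3 -m crank '0.1 0 0 0 0 0;0.1 0 0 0 0 0' | grep -E 'pos|t_force'
```

```text
time: 26.8
tool_pos: [0.5561, 0.072, 0.01]
wrist_force: [-1.6, 0.0, -2.1]
tool_pos: [0.556, 0.0729, 0.0099]
wrist_force: [-1.8, -1.9, -0.9]
tool_pos: [0.556, 0.0748, 0.0099]
wrist_force: [-1.1, -0.7, -0.4]
tool_pos: [0.5561, 0.0765, 0.01]
wrist_force: [-1.3, -1.7, -1.0]
tool_pos: [0.5561, 0.0769, 0.0099]
wrist_force: [-1.2, -2.3, -0.2]
```

```bash
python3 -m crank '0 0 0 0 0 0' | grep -E 'pos|t_force'; python3 -m crank '0.1 0 0 0 0 0;0.1 0 0 0 0 0' | grep -E 'pos|t_force'; python3 -m crank '0.1 0 0 0 0 0;0.1 0 0 0 0 0' | grep -E 'pos|t_force'
```

```text
tool_pos: [0.5561, 0.0769, 0.0099]
wrist_force: [-1.9, -2.1, -0.5]
tool_pos: [0.556, 0.0772, 0.0099]
wrist_force: [-0.7, -4.0, -1.6]
tool_pos: [0.5558, 0.08, 0.01]
wrist_force: [-1.3, -2.8, -1.1]
```

```bash
python3 -m crank '0.1 0 0 0 0 0;0.15 0 0 0 0 0' | grep -E 'pos|t_force'; python3 -m crank '0.1 0 0 0 0 0;0.15 0 0 0 0 0' | grep -E 'pos|t_force'; python3 -m crank '0.1 0 0 0 0 0;0.15 0 0 0 0 0' | grep -E 'pos|t_force'; python3 -m crank '0.1 0 0 0 0 0;0.15 0 0 0 0 0' | grep -E 'pos|t_force'
```

```text
tool_pos: [0.5558, 0.0805, 0.0099]
wrist_force: [-2.0, -4.1, -0.6]
tool_pos: [0.5559, 0.0828, 0.01]
wrist_force: [-1.7, -3.3, -0.7]
tool_pos: [0.5558, 0.0841, 0.01]
wrist_force: [-1.8, -2.4, -0.8]
tool_pos: [0.5557, 0.0855, 0.01]
wrist_force: [-1.9, -3.9, -0.2]
```

```bash
python3 -m crank '0.1 -0.04 0 0 0 0;0.2 -0.04 0 0 0 0' | grep -E 'pos|t_force'; python3 -m crank '0.1 -0.03 0 0 0 0;0.2 -0.03 0 0 0 0' | grep -E 'pos|t_force'; python3 -m crank '0.1 0 0 0 0 0;0.2 0 0 0 0 0' | grep -E 'pos|t_force'; python3 -m crank '0.1 0 0 0 0 0;0.2 0 0 0 0 0' | grep -E 'pos|t_force'
```

```text
tool_pos: [0.5556, 0.0881, 0.0102]
wrist_force: [-1.5, -2.3, -1.4]
tool_pos: [0.5554, 0.0904, 0.0102]
wrist_force: [-0.5, -0.4, -0.4]
tool_pos: [0.5552, 0.092, 0.0101]
wrist_force: [-0.9, 0.6, -1.0]
tool_pos: [0.5549, 0.0936, 0.0101]
wrist_force: [-0.1, -0.6, -1.5]
```

Moving freely, about 16 mm into the socket. Continue home.

```bash
python3 -m crank '0.15 0 0 0 0 0;0.3 0 0 0 0 0' | grep -E 'time|pos|t_force'; python3 -m crank '0.15 0 0 0 0 0;0.3 0 0 0 0 0' | grep -E 'pos|t_force'; python3 -m crank '0.15 0 0 0 0 0;0.3 0 0 0 0 0' | grep -E 'pos|t_force'; python3 -m crank '0.1 0 0 0 0 0;0.2 0 0 0 0 0' | grep -E 'pos|t_force'; python3 -m crank '0.1 0 0 0 0 0;0.1 0 0 0 0 0' | grep -E 'pos|t_force'
```

```text
time: 30.68
tool_pos: [0.5547, 0.0965, 0.01]
wrist_force: [0.2, 0.0, -1.4]
tool_pos: [0.5545, 0.0995, 0.01]
wrist_force: [0.2, -0.4, -0.7]
tool_pos: [0.5543, 0.1024, 0.01]
wrist_force: [-0.1, 0.4, -0.7]
tool_pos: [0.5542, 0.1044, 0.01]
wrist_force: [0.0, 0.6, -0.2]
tool_pos: [0.5542, 0.1055, 0.01]
wrist_force: [-0.9, 0.3, -1.6]
```

```bash
python3 -m crank '0.1 0 0 0 0 0;0.15 0 0 0 0 0' | grep -E 'time|pos|t_force'; python3 -m crank '0.1 0 0 0 0 0;0.15 0 0 0 0 0' | grep -E 'pos|t_force'; python3 -m crank '0.1 0 0 0 0 0;0.1 0 0 0 0 0' | grep -E 'pos|t_force'; python3 -m crank '0.1 0 0 0 0 0;0.1 0 0 0 0 0' | grep -E 'pos|t_force'
```

```text
time: 31.92
tool_pos: [0.5541, 0.1066, 0.01]
wrist_force: [0.2, -0.9, -0.5]
tool_pos: [0.5539, 0.1065, 0.0098]
wrist_force: [0.1, -2.9, 0.2]
tool_pos: [0.5538, 0.1065, 0.0097]
wrist_force: [0.1, -4.9, 0.0]
tool_pos: [0.5537, 0.1065, 0.0097]
wrist_force: [-0.8, -5.7, -0.5]
```

A firm stop at 0.1066, 29.6 mm after the mouth contact, so the shaft is home at about 6 N. Relax, release, rise and check by picture.

```bash
python3 -m crank '-0.2 0 0 0 0 0;-0.35 0 0 0 0 0;-0.35 0 0 0 0 0' | grep -E 'time|pos|t_force'; python3 -m crank '0 0 0 0 0 0;0 0 0 0 0 0;0 0 0 0 0 0;0 0 0 0 0 0;0 0 -1 0 0 0;0 0 -5 0 0 0;0 0 -10 0 0 0;0 0 -10 0 0 0' 1; python3 -m crank '5 0.07 0 0 0 0;10 0.07 0 0 0 0;10 0.07 0 0 0 0' 0
python3 - <<'E'
from h import *
s=env.state();k=cam('wrist');im=vision.grab_frame('wrist');cv2.imwrite('pics/w6.png',im);np.save('w6.npy',k,allow_pickle=True)
print(s['tool_pos'],proj(k,(.5475,.2617,.075)))
E
```

```text
time: 33.05
tool_pos: [0.554, 0.1066, 0.01]
wrist_force: [1.0, -3.7, -1.1]
time: 34.05
tool_pos: [0.5573, 0.1082, 0.1147]
tool_rot: [[-0.044, 0.999, 0.01], [0.999, 0.044, 0.003], [0.002, 0.01, -1.0]]
wrist_force: [-0.2, 0.4, -0.7]
opening: 0.938
grip_force: 0.0
time: 34.42
tool_pos: [0.5482, 0.213, 0.1099]
tool_rot: [[-0.053, 0.999, -0.001], [0.999, 0.053, 0.004], [0.004, -0.001, -1.0]]
wrist_force: [-0.2, 0.1, -0.1]
opening: 0.714
grip_force: 0.0
[0.54822666 0.21301485 0.10993359] [326.4335959  184.15271167]
```

View pics/w6.png

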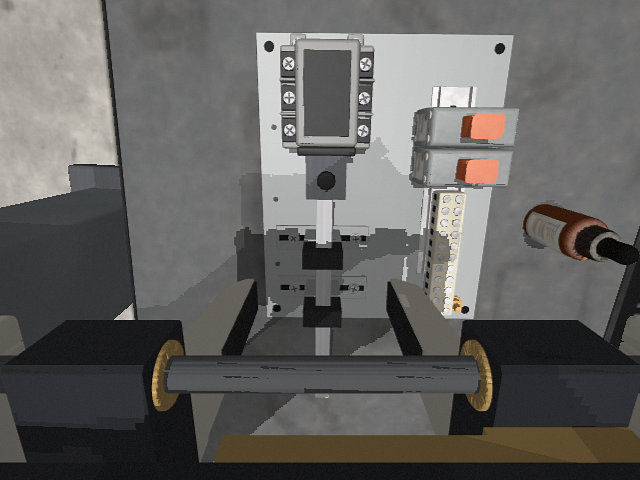

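The wrist view shows the shaft through both guides and into the coupling. The cap is at (326,181), predicted (326,184), and the pin is still up. Now move over the cap while closing.

```bash
python3 -m crank '2.5 0 0 0 0 0;5 0 1 0 0 0;5 0 2 0 0 0;5 0 3 0 0 0;5 0 4 0 0 0;5 0 4 0 0 0;5 0 4 0 0 0;5 0 4 0 0 0;5 0 4 0 0 0' 0 
python3 - <<'E'
from h import *
s=env.state();k=np.load('w6.npy',allow_pickle=True).item();print(onz(k,(326,181),.075),tool(s,(.5475,.2627,.0447)))
E
```

```text
time: 35.6
tool_pos: [0.5484, 0.2568, 0.0704]
tool_rot: [[-0.044, 0.999, 0.001], [0.999, 0.044, 0.0], [0.0, 0.001, -1.0]]
wrist_force: [-0.2, -0.4, 0.9]
opening: 0.008
grip_force: 0.0
[0.54709645 0.26374867 0.075     ] [ 0.59 -0.07  2.57]
```

```bash
python3 -m crank '0.6 -0.07 0.5 0 0 0;0.6 -0.07 1.5 0 0 0;0.6 -0.07 2.3 0 0 0;0.6 -0.07 2.6 0 0 0;0.6 -0.07 2.6 0 0 0' | grep -E 'pos|t_force|time'; python3 -m crank '0 0 0.1 0 0 0;0 0 0.2 0 0 0;0 0 0.2 0 0 0' | grep -E 'pos|t_force';python3 -m crank '0 0 0.1 0 0 0;0 0 0.2 0 0 0;0 0 0.2 0 0 0' | grep -E 'pos|t_force'; python3 -m crank '0 0 0.1 0 0 0;0 0 0.2 0 0 0;0 0 0.2 0 0 0' | grep -E 'pos|t_force'
```

```text
time: 36.22
tool_pos: [0.5471, 0.2625, 0.0436]
wrist_force: [0.0, 0.2, 0.8]
tool_pos: [0.5473, 0.2627, 0.0421]
wrist_force: [-0.1, 0.3, -0.2]
tool_pos: [0.5474, 0.2627, 0.0401]
wrist_force: [-0.5, 0.3, 2.8]
tool_pos: [0.5474, 0.2627, 0.0379]
wrist_force: [0.5, 0.4, 1.8]
```

Contact is at about 0.0415 with about 2 N, so the pin is moving down. Continue.

```bash
python3 -m crank '0 0 0.1 0 0 0;0 0 0.1 0 0 0;0 0 0.1 0 0 0' | grep -E 'pos|t_force'; python3 -m crank '0 0 0.1 0 0 0;0 0 0.1 0 0 0;0 0 0.1 0 0 0' | grep -E 'pos|t_force';python3 -m crank '0 0 0.1 0 0 0;0 0 0.1 0 0 0;0 0 0.1 0 0 0' | grep -E 'pos|t_force'
```

```text
tool_pos: [0.5473, 0.2627, 0.0369]
wrist_force: [0.4, 0.8, 1.4]
tool_pos: [0.5474, 0.2627, 0.0366]
wrist_force: [-0.1, -0.9, 5.5]
tool_pos: [0.5474, 0.2628, 0.0365]
wrist_force: [-1.9, -1.1, 9.8]
```

Hard stop at 0.0366, 5 mm below the raised height, so the pin is fully down. Retract, settle and hand in.

```bash
python3 -m crank '0 0 -1 0 0 0;0 0 -5 0 0 0;0 0 -9 0 0 0;0 0 -9 0 0 0;0 0 -9 0 0 0;0 0 -9 0 0 0' && python3 -c "
from station import ticket
print(ticket.hand_in())"
```

```text
time: 39.22
tool_pos: [0.5462, 0.2618, 0.1233]
tool_rot: [[-0.044, 0.999, -0.003], [0.999, 0.044, -0.002], [-0.002, -0.003, -1.0]]
wrist_force: [0.1, 0.2, -0.0]
opening: 0.01
grip_force: 0.0
the job is handed in; nothing more can be done
None
```

The job is handed in at 39.2 s: the shaft stopped firmly at full depth through both guides and the pin went down its full 5 mm (both judged from arm position and force, no picture after pressing), after two early grasps closed above the shaft because the fingertips end 33 mm behind the stated TCP; hand-in returned no verdict.

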